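Load a bracket blank into the spring hold-down

TASK

Load the dark wooden bracket blank into the hold-down fixture for carving: press it down firmly on its sprung bed with the fingertips and, keeping it pressed, push it along the channel so that its nose passes under the steel bar and the leaf spring, until it is fully home against the end stop. Then let go and leave it clamped there. Do not lift it out or tip it, and leave the tools and other things around it where they are.

Things in the scene. Friction and masses are not known exactly. Their poses are not given: they have to be found in the camera images.
- fixture: Hold-down fixture screwed to the bench. Plywood base 275 x 116 x 16 mm carrying a straight channel, 74 mm wide between two pale wooden rails (12 mm thick, tops 50 mm above the bench), open at the -x end. Origin: centre of the base's underside. +x is the direction in which the blank is slid, z up. A steel bar bridges the channel; past it come a leaf spring and an end stop.
- bracket: Dark wooden blank lying on the sprung bed in the channel: plate 150 x 70 x 14 mm (x, y, z) with a raised bead across it from x = -11 to +3 mm, 16 mm higher than the plate. Origin: centre of its underside, 40 mm above the bench at the start. +x points to the bar, parallel to the fixture's (2 mm side play). 0.15 to 0.3 kg. Ahead of the bead is the flat nose, behind it a flat pad to press on.
- nose (a point): Middle of the upper front edge of the blank's nose (75, 0, 14 mm in the blank's frame). At the start it is 54 mm above the bench, 6 mm too high to pass under the bar, and 8 to 38 mm short of the bar. When home it is at the end stop.
- press_spot (a point): Point on top of the blank's flat pad (-35, 0, 14 mm in the blank's frame), on the middle line. The pad is 64 mm long and 70 mm wide (x = -75 to -11 mm); the bead's upright rear side, 24 mm ahead of this point, is a shoulder to push against.
- bar_mid (a point): Middle of the underside of the square steel bar across the channel (69.5, 0, 48 mm in the fixture's frame). The bar is 16 mm wide along the channel and 16 mm high (top 64 mm above the bench).
- stop_face (a point): Middle of the end stop's face at the level of the bar's underside (121.5, 0, 48 mm in the fixture's frame, whose axes it shares: +x is the sliding direction). The stop's top is 60 mm above the bench. Sliding the pressed blank along takes less than about 15 N of push; a clearly harder push means it has met the stop.
- bed (a joint): Depth in m by which the smooth, slippery white sprung bed under the blank is pressed: 0 up (start), 0.014 bottomed. It moves straight down; about 8 N starts it, about 17 N bottoms it. The nose clears the bar only while it is deeper than 0.006. Released with the nose under the bar it rises to about 0.006 and clamps the blank up against the bar.
- leaf (a joint): Upward bend in rad of the steel leaf spring (46 mm wide, 34 mm long) that slopes down from the far side of the bar towards the end stop: 0 free, about 0.1 to 0.25 while the pressed blank slides beneath it, about 0.3 with the blank clamped. It bears on the nose with 3 to 6 N.
- chisel: Bystander: chisel lying beside the fixture, 215 mm long. Origin: under the joint of handle and blade.
- offcut: Bystander: plain dark wooden offcut without a bead, 110 x 50 x 14 mm. Origin: centre of its underside.
- dish: Bystander: small white bowl, 60 mm across, 30 mm high. Origin: centre of its underside.
- oil_jar: Bystander: amber glass jar with a steel cap, 52 mm across, 70 mm high. Origin: centre of its underside.
- mallet: Bystander: small wooden mallet lying on the bench. Origin: on the bench beneath it.
- file: Bystander: file with wooden handle, 270 mm long, lying on the bench. Origin: on the bench beneath it.
- plaque: Bystander: round wooden plaque, 110 mm across, 12 mm thick. Origin: centre of its underside.
Mind the look-alikes: they are no part of the job. What is shaped like the bracket but blue or turquoise is not meant.

How it is judged:
On the way, in this order (a step that is already met when the one before it is completed fails the run):
1. the blank is pressed down on the sprung bed (more than 5 mm) with its nose still in front of the bar (value of joint bed above 0.005 m and x of nose in the frame of fixture below 0.0655 m), for 0.05 s.
2. the nose has passed under the bar and lifts the leaf spring (x of nose in the frame of fixture above 0.085 m and value of joint leaf above 0.02 rad), for 0.05 s.
At the end, for the whole second after the job is handed in: The blank's nose is within 4 mm of the end stop, clamped up against the bar (upper edge of the nose within -4 to +2 mm of the bar's underside), the leaf spring bent by more than 0.15 rad on it, the bed still down more than 3 mm, the blank level within 0.06 rad and at rest (x of nose in the frame of stop_face above -0.004 m and z of nose in the frame of stop_face between -0.004 and 0.002 m and value of joint leaf above 0.15 rad and value of joint bed above 0.003 m and angle between bracket's own z axis and vertical below 0.06 rad and linear speed of bracket below 0.01 m/s); the robot touches nothing.
It fails at once if the blank is lifted more than 12 mm off its start height (z of bracket in the frame of fixture above 0.052 m).
It fails at once if the blank is tipped by more than 0.2 rad (angle between bracket's own z axis and vertical above 0.2 rad).
It fails at once if a bystander is moved by more than 30 mm (distance of any of chisel, offcut, dish, oil_jar, mallet, file, plaque from where it was at the start of the episode above 0.03 m).
It also fails if it takes over 48 s, if anything falls off the work surface, if the arm or the gripper's body presses on something with over 40 N, if the wrist force passes 120 N, or if a joint passes its speed limit or range.

ROBOT

A 6-joint arm with a two-finger parallel gripper is mounted at the origin on the work surface. World frame = base frame: x ahead of the robot, y to its left, z up, the work surface at z = 0. Lengths are in m, angles in rad, forces in N, time in s.
With the tool pointing down it reaches from about 0.35 to 0.775 m from the base axis. Payload 5.5 kg.
Tool frame: the origin (TCP) lies at the very end of the fingers, on their centre line; the grasp point (between the pads) lies 19 mm behind it; x points along the fingers, y is the direction in which the jaws open and shut, and the axes are right-handed (so a half turn about x gives the same grasp; the last joint's range is limited). The gripper opens to 85 mm and grips with 20 to 120 N. Pads are 22 mm wide; open, the fingers measure 114 mm over their backs; the gripper's body (76 mm by 85 mm) begins 54 mm behind the grasp point. The pads swing forward as they close: fully open they stand 13 mm farther back than shut.
Start: joints at [-1.258, 0.313, 0.046, 1.304, 0, 1.431], TCP at [0.252, -0.517, 0.231] pointing down, gripper open.
Joint ranges: [-2.76, 2.76], [-0.86, 1.69], [-1.03, 1.26], [-2.2, 2.34], [-1.47, 1.5], [-3.14, 3.14]. Speed limits (rad/s): [2.57, 2.57, 3.14, 3.14, 3.14, 3.14].

INTERFACE

Orientations are given as a unit quaternion [w, x, y, z].
In Python, from workcell import env gives the robot as it stands.
- The arm moves only by the tool drive_tool, never from a script. Its argument "plan" is a list that holds one entry, the list of rows, each a list of 7 numbers: the shift along the tool's x, y, z in cm, then the turn, a rotation vector about the tool's x, y, z in degrees, then the opening, from 0 (shut) to 1 (fully open). In form: [[[tx, ty, tz, wx, wy, wz, fingers], ...]]. A call has exactly 5 rows; each row shifts and turns the commanded pose from where the row before left it, along the tool's axes as they then stand; what a row does not reach is not made up. A row lasts 1/12 s, in which the tool goes at most 41.7 mm and 7.16 degrees, less where a joint would pass 70% of its speed; a pose out of reach is approached as far as the arm can. A call with a gripper value outside its range is refused whole. The fingers move at their own pace and stop on an object; "squeeze" is the grip in N (left out, the last holds). Time passes only in rows, so rows that do not move let the fingers close, or fill a call up. It gives the time, the measured TCP pose, the force and the opening at its end, in the units of the state.
- env.get_state(): the state, without advancing time (a new reading comes with each control period).
- env.read_camera(name): name is "scene" or "top" or "wrist"; returns the picture (384x512x3 uint8, red, green, blue); there is no depth.
- env.camera_model(name): a dict with "camera_matrix" (3x3 intrinsics, pixels), "camera_from_world" (4x4, takes a point from world to camera coordinates); the wrist camera has in their place "T_tool_cam" (4x4, takes a point from camera to tool coordinates, whose origin is the TCP and whose axes are the tool frame's). Camera axes: x right, y down, z forward; pixel columns grow to the right and rows downward; lengths in m; the calibration is good to about 2 mm. A picture is of the moment at which its call begins: read the wrist's pose just before it. camera_model takes no time and is no camera call.
- env.hand_in(): hands the job in, once; it reports no verdict.
The state is a dict: "clock": time; "joint_pos": joint angles; "qvel": joint speeds; "tau": joint torques, N m; "tcp_pos": TCP position; "orientation": TCP orientation; "wrist_force": force on the tool from outside, world axes, zero at the start; "ft_torque": the same for the moment, N m; "finger_gap": finger opening in m.
Only numpy, scipy, OpenCV 4.12 (cv2) and the standard library are available. Lean on these libraries where they do the work, as an engineer would, in place of code of your own. Each camera call takes 0.05 s, during which the arm holds its last target.

## Working session

There is one attempt and no reset: what is moved stays moved. The work goes in short steps, Python scripts to look and compute and a tool call to move; the robot and the scene stay as the last step left them, time stands still between calls to the robot, and variables do not carry over. Pictures are saved under pics/ and viewed, and the job is handed in when it is done.

Besides the shell and the picture viewer there is one more tool, called in YAML: its name, and indented under it one key for each argument. drive_tool: Moves the arm, as the interface text tells. Its arguments: {"type":"object","properties":{"plan":{"type":"array","items":{"type":"array","items":{"type":"array","items":{"type":"number"}}}},"squeeze":{"type":"number"}},"required":["plan"]}

```bash
mkdir -p pics; ls; python3 - <<'E'
from workcell import env
import cv2
s=env.get_state()
for k,v in s.items(): print(k,v)
for n in ("scene","top","wrist"):
    im=env.read_camera(n); cv2.imwrite(f"pics/a_{n}.png",im[:,:,::-1]); print(n,env.camera_model(n))
E
```

```text
pics
clock 0.0
joint_pos [-1.25762200e+00  3.13976703e-01  4.49900006e-02  1.30360372e+00
 -5.75468735e-06  1.43124073e+00]
qvel [ 0.00032319  0.00026671 -0.00016663  0.00108504  0.00093466 -0.00021991]
tau [-7.22126115e-04 -4.80622315e+01  2.98535174e+01  1.93055591e-02
 -5.08275832e-05  1.28543149e-06]
tcp_pos [ 0.25137256 -0.51657871  0.23042686]
orientation [-0.15806891 -0.68901025 -0.1593324   0.68912429]
wrist_force [-0.24729068 -0.22490505 -0.04367311]
ft_torque [-0.02838198 -0.02688569  0.03676983]
finger_gap 0.08537305563264806
scene {'camera_matrix': array([[452.79198261,   0.        , 251.24909373],
       [  0.        , 452.79198261, 192.57598333],
       [  0.        ,   0.        ,   1.        ]]), 'camera_from_world': array([[-0.89048427,  0.45493506, -0.0084769 ,  0.46842183],
       [ 0.32299499,  0.61888503, -0.71599969, -0.11605327],
       [-0.32048714, -0.64032446, -0.69804913,  1.52935905],
       [ 0.        ,  0.        ,  0.        ,  1.        ]])}
top {'camera_matrix': array([[365.82473239,   0.        , 258.74764783],
       [  0.        , 365.82473239, 18
[... 167 characters left out ...]
,  0.00741684, -0.12393676,  0.52937902],
       [ 0.12403634,  0.01494787, -0.99216508,  1.10280933],
       [ 0.        ,  0.        ,  0.        ,  1.        ]])}
wrist {'camera_matrix': array([[340.19499798,   0.        , 252.31615777],
       [  0.        , 340.19499798, 190.88180496],
       [  0.        ,   0.        ,   1.        ]]), 'T_tool_cam': array([[ 8.05405525e-04, -3.20919579e-01,  9.47106106e-01,
        -1.42135589e-01],
       [ 9.99999373e-01,  9.95489047e-04, -5.13071441e-04,
        -6.54561096e-05],
       [-7.78179084e-04,  9.47105925e-01,  3.20920179e-01,
        -8.23641722e-02],
       [ 0.00000000e+00,  0.00000000e+00,  0.00000000e+00,
         1.00000000e+00]])}
```

View pics/a_scene.png

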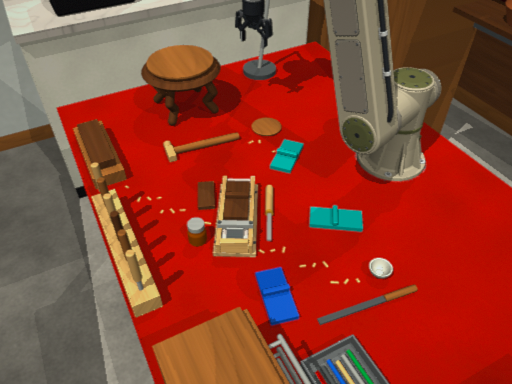

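View pics/a_top.png

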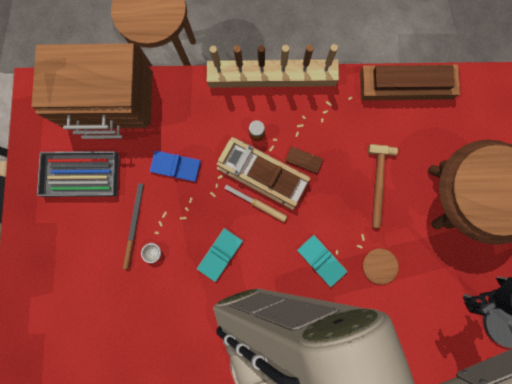

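View pics/a_wrist.png

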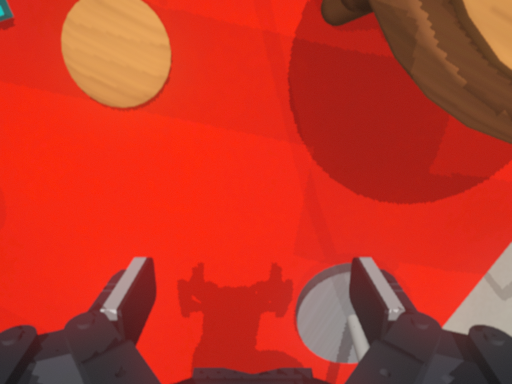

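The top view shows the fixture at about (263,173). The bar and leaf are towards its upper-left end, near (238,158), and the dark blank is around (275,178). The chisel lies alongside its lower edge and the jar is above. I'll zoom in next.

```bash
python3 - <<'E'
import cv2
a=cv2.imread("pics/a_top.png")[125:225,205:325]
cv2.imwrite("pics/b_top.png",cv2.resize(a,None,fx=6,fy=6,interpolation=cv2.INTER_CUBIC))
a=cv2.imread("pics/a_scene.png")[165:265,185:285]
cv2.imwrite("pics/b_scene.png",cv2.resize(a,None,fx=6,fy=6,interpolation=cv2.INTER_CUBIC))
E
```

```text
(no output)
```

View pics/b_top.png

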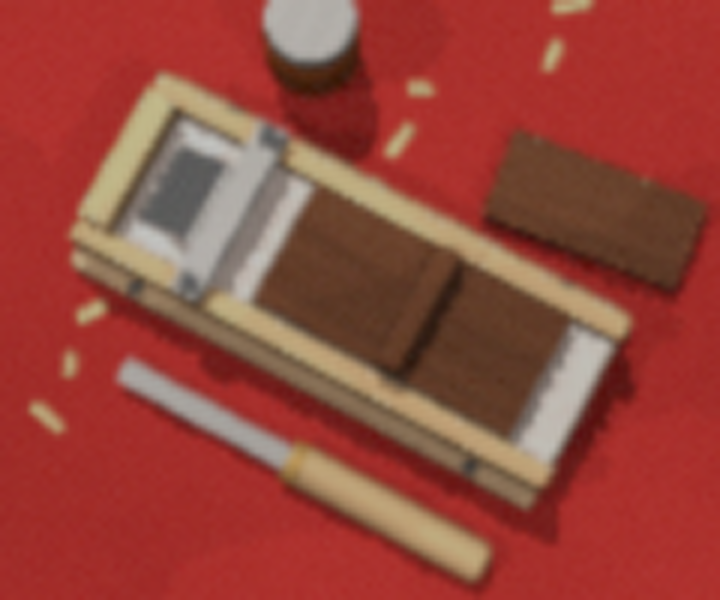

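View pics/b_scene.png

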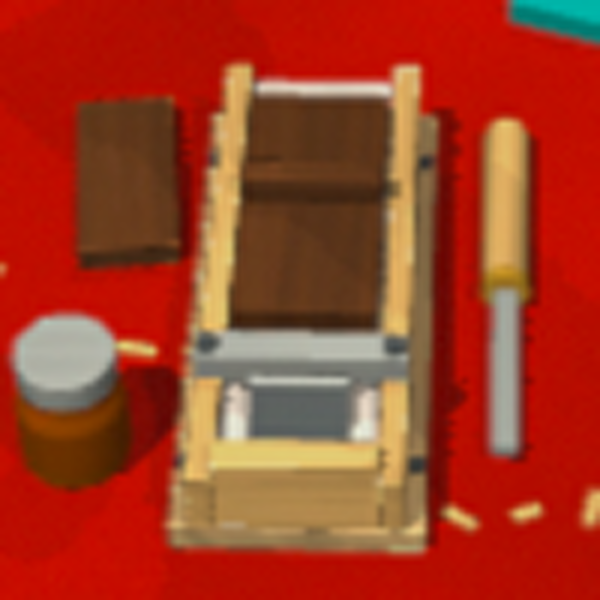

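```bash
cat > h.py <<'E'
import numpy as np, cv2
from workcell import env
def ray(cam,uv,z):
    m=env.camera_model(cam); K=m["camera_matrix"]; T=np.array(m["camera_from_world"])
    R=T[:3,:3]; c=-R.T@T[:3,3]; d=R.T@np.linalg.solve(K,[uv[0],uv[1],1.])
    return c+d*(z-c[2])/d[2]
E
python3 - <<'E'
from h import *
f=lambda p:(p[0]/6+205-.42,p[1]/6+125-.42)
g=lambda p:(p[0]/6+185-.42,p[1]/6+165-.42)
T={"uF":((160,75),.05),"uB":((632,325),.05),"lF":((75,228),.05),"lB":((545,485),.05),
"noseU":((315,190),.054),"noseL":((255,300),.054),"rearU":((568,320),.054),"rearL":((512,438),.054),
"beadrearU":((462,265),.070),"beadrearL":((402,372),.070),"barU":((270,135),.064),"barL":((190,285),.064)}
S={"uB":((240,66),.05),"lB":((408,66),.05),
"rearU":((250,97),.054),"rearL":((390,97),.054),"beadU":((246,160),.07),"beadL":((386,165),.07),"noseU":((232,318),.054),"noseL":((378,325),.054),"barU":((207,343),.064),"barL":((396,343),.064)}
for n,(p,z) in T.items(): print("T",n,np.round(ray("top",f(p),z)*1000,1))
for n,(p,z) in S.items(): print("S",n,np.round(ray("scene",g(p),z)*1000,1))
E
```

```text
T uF [688.7 110.2  50. ]
T uB [ 555.5 -131.5   50. ]
T lF [608.3 153.7  50. ]
T lB [474.  -85.7  50. ]
T noseU [626.3  29.9  54. ]
T noseL [569.3  60.8  54. ]
T rearU [557.7 -98.5  54. ]
T rearL [497.6 -69.1  54. ]
T beadrearU [583.7 -44.2  70. ]
T beadrearL [529.6 -13.5  70. ]
T barU [652.9  52.5  64. ]
T barL [575.6  93.3  64. ]
S uB [ 552.7 -128.    50. ]
S lB [476.  -87.9  50. ]
S rearU [ 559.7 -100.2   54. ]
S rearL [496.8 -67.4  54. ]
S beadU [586.9 -44.1  70. ]
S beadL [528.2  -9.5  70. ]
S noseU [630.9  33.9  54. ]
S noseL [572.4  69.3  54. ]
S barU [650.8  51.3  64. ]
S barL [574.1  91.3  64. ]
```

```bash
cat >> h.py <<'E'
from scipy.spatial.transform import Rotation as Ro
yaw=np.radians(60.9); ex=np.array([np.cos(yaw),np.sin(yaw),0]); ey=np.array([-ex[1],ex[0],0]); ez=np.array([0,0,1.])
F0=np.array([.5816,.0117,0])
Rg=np.c_[-ez,ey,ex]   # tool axes in world
def st(goal=None,pr=True):
    s=env.get_state(); q=s["orientation"]; R=Ro.from_quat([q[1],q[2],q[3],q[0]]).as_matrix(); p=s["tcp_pos"]
    d=p-F0
    print("t %.2f tcp"%s["clock"],np.round(p*1e3,1),"fix",np.round([d@ex*1e3,d@ey*1e3,d[2]*1e3],1),"F(fix)",np.round([s["wrist_force"]@e for e in (ex,ey,ez)],1),"gap",round(s["finger_gap"]*1e3,1))
    rv=np.degrees(Ro.from_matrix(R.T@Rg).as_rotvec()); print("turn left tool deg",np.round(rv,2))
    if goal is not None:
        g=F0+goal[0]*ex+goal[1]*ey+goal[2]*ez
        print("shift tool cm (cur axes)",np.round(R.T@(g-p)*100,2)," in goal axes",np.round(Rg.T@(g-p)*100,2))
    return s,R,p
E
python3 - <<'E'
from h import *
s,R,p=st((-.0705,0,.12)); print(R); print(s["joint_pos"])
E
```

```text
t 0.15 tcp [ 251.4 -516.7  230.6] fix [-622.3   31.5  230.6] F(fix) [0.5 0.  0.2] gap 85.5
turn left tool deg [1.4504e+02 9.0000e-02 4.0000e-02]
shift tool cm (cur axes) [ 11.11 -29.02 -47.03]  in goal axes [11.06 -3.15 55.18]
[[-4.43022647e-04  4.37479930e-01 -8.99228066e-01]
 [ 1.26507341e-03 -8.99227189e-01 -4.37480127e-01]
 [-9.99999102e-01 -1.33140312e-03 -1.55066219e-04]]
[-1.25759639e+00  3.13834193e-01  4.52897228e-02  1.30359188e+00
 -3.16959351e-05  1.43120168e+00]
```

drive_tool:
  plan:
    - [[0, -2.1, -3.4, -7, 0, 0, 0], [0, -1.67, -3.63, -7, 0, 0, 0], [0, -1.22, -3.8, -7, 0, 0, 0], [0, -0.74, -3.93, -7, 0, 0, 0], [0, -0.26, -3.99, -7, 0, 0, 0]]
  squeeze: 20

```text
clock: 0.57
tcp_pos: [0.3588, -0.3466, 0.231]
orientation: [-0.36, -0.608, -0.36, 0.609]
wrist_force: [0.6, 0.2, 1.0]
finger_gap: 0.025
```

```bash
sed -i 's/^Rg=.*/Rg=np.c_[-ez,-ey,-ex]/' h.py; python3 - <<'E'
from h import *
s,R,p=st((-.0705,0,.12)); print(s["joint_pos"])
E
```

```text
t 0.57 tcp [ 358.8 -346.6  231. ] fix [-421.4   20.4  231. ] F(fix) [ 0.5 -0.5  1. ] gap 25.0
turn left tool deg [ 0.34 -0.01  0.02]
shift tool cm (cur axes) [ 11.11   2.25 -35.08]  in goal axes [ 11.1    2.04 -35.09]
[-9.29136533e-01  1.66254097e-01 -1.45880443e-01  1.25905780e+00
  2.70045755e-05  1.14357396e+00]
```

drive_tool:
  plan:
    - [[0, 0.3, -4, 0, 0, 0, 0], [0, 0.3, -4, 0, 0, 0, 0], [0.5, 0.3, -4, 0, 0, 0, 0], [1, 0.3, -4, 0, 0, 0, 0], [1, 0.3, -4, 0, 0, 0, 0]]

```text
clock: 0.98
tcp_pos: [0.4696, -0.179, 0.2064]
orientation: [0.359, 0.61, 0.358, -0.609]
wrist_force: [0.9, -1.0, -0.2]
finger_gap: -0.0001
```

drive_tool:
  plan:
    - [[1.2, 0.2, -3.9, 0, 0, 0, 0], [1.5, 0.2, -3.9, 0, 0, 0, 0], [1.5, 0, -3.5, 0, 0, 0, 0], [1.5, 0, -2.5, 0, 0, 0, 0], [0.5, 0, -1.2, 0.3, 0, 0, 0]]

```text
clock: 1.4
tcp_pos: [0.5447, -0.0483, 0.1417]
orientation: [-0.357, -0.609, -0.359, 0.61]
wrist_force: [-0.0, -0.2, -0.4]
finger_gap: 0.0001
```

drive_tool:
  plan:
    - [[0, 0, 0, 0, 0, 0, 0], [0, 0, 0, 0, 0, 0, 0], [0, 0, 0, 0, 0, 0, 0], [0, 0, 0, 0, 0, 0, 0], [0, 0, 0, 0, 0, 0, 0]]

```text
clock: 1.82
tcp_pos: [0.545, -0.0528, 0.1451]
orientation: [0.357, 0.611, 0.356, -0.61]
wrist_force: [-0.1, -0.8, -0.3]
finger_gap: -0.0002
```

```bash
python3 - <<'E'
from h import *
s,R,p=st((-.0705,0,.07)); print(s["joint_pos"])
for n in ("scene","top","wrist"):
    im=env.read_camera(n); cv2.imwrite(f"pics/c_{n}.png",im[:,:,::-1])
a=cv2.imread("pics/c_top.png")[115:245,195:335]
b=cv2.imread("pics/c_scene.png")[155:265,165:285]
cv2.imwrite("pics/c2.png",np.hstack([cv2.resize(a,(400,371),interpolation=cv2.INTER_CUBIC),cv2.resize(b,(400,371),interpolation=cv2.INTER_CUBIC)]))
E
```

```text
t 1.82 tcp [545.  -52.8 145.1] fix [-74.2   0.6 145.1] F(fix) [-0.7 -0.3 -0.3] gap -0.2
turn left tool deg [-0.35 -0.01 -0.07]
shift tool cm (cur axes) [ 7.51  0.05 -0.37]  in goal axes [ 7.51  0.06 -0.37]
[-2.43100404e-01  3.00188920e-01 -1.87427225e-01  1.08197553e+00
 -2.02142067e-04  1.84173106e+00]
```

View pics/c2.png

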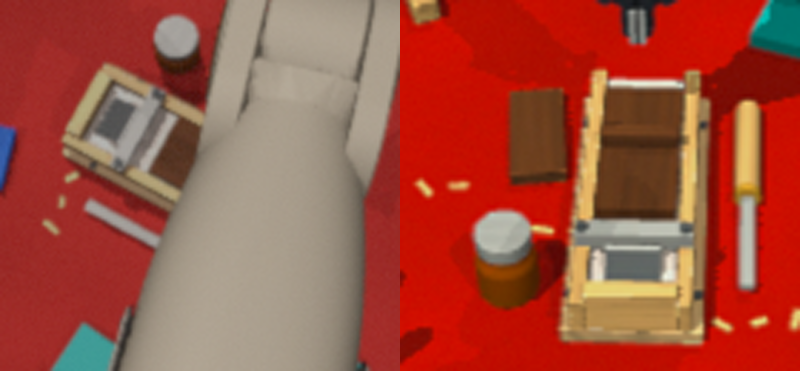

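View pics/c_wrist.png

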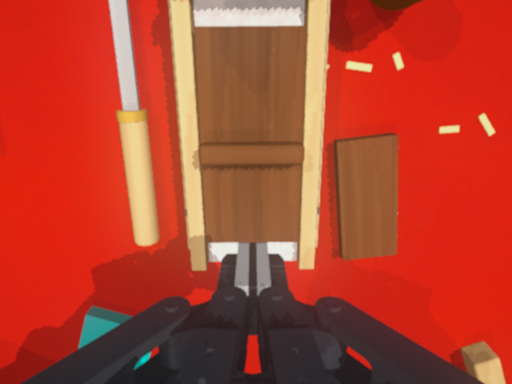

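The wrist view shows the blank centred in the channel: nose edge at row 25, bead at rows 142–167, rear edge at row 243 and the rails' inner edges at columns ~192/307. I'll measure it from this view.

```bash
cat >> h.py <<'E'
def wray(uv,z,R,p):
    m=env.camera_model("wrist"); K=m["camera_matrix"]; T=m["T_tool_cam"]
    c=p+R@T[:3,3]; d=R@T[:3,:3]@np.linalg.solve(K,[uv[0],uv[1],1.])
    P=c+d*(z-c[2])/d[2]; P=P-F0; return np.round([P@ex*1e3,P@ey*1e3,P[2]*1e3],1)
E
python3 - <<'E'
from h import *
s,R,p=st((-.0705,0,.07))
for n,uv,z in [("noseL",(196,26),.054),("noseR",(303,25),.054),("rearL",(208,243),.054),("rearR",(297,242),.054),("beadtopfront",(252,143),.07),("beadtoprearL",(202,163),.07),("beadtoprearR",(302,163),.07),("bead-pad",(250,168),.054),("railbackL",(199,269),.05),("railbackR",(308,269),.05),("railL outer far",(170,5),.05),("railR outer far",(328,5),.05)]: print(n,wray(uv,z,R,p))
im=cv2.imread("pics/c_wrist.png")[0:290,150:350]
cv2.imwrite("pics/c3.png",cv2.resize(im,(400,580),interpolation=cv2.INTER_CUBIC))
E
```

```text
t 1.97 tcp [545.  -52.5 144.9] fix [-73.9   0.8 144.9] F(fix) [-0.4 -0.4 -0.1] gap 0.2
turn left tool deg [-0.33 -0.01 -0.05]
shift tool cm (cur axes) [ 7.49  0.07 -0.34]  in goal axes [ 7.49  0.08 -0.34]
noseL [38.  35.4 54. ]
noseR [ 38.2 -31.   54. ]
rearL [-112.1   35.    54. ]
rearR [-111.6  -32.9   54. ]
beadtopfront [-32.4   1.   70. ]
beadtoprearL [-45.4  33.8  70. ]
beadtoprearR [-45.7 -31.7  70. ]
bead-pad [-53.2   2.5  54. ]
railbackL [-137.2   43.8   50. ]
railbackR [-137.6  -43.1   50. ]
railL outer far [50.4 51.5 50. ]
railR outer far [ 49.9 -46.6  50. ]
```

View pics/c3.png

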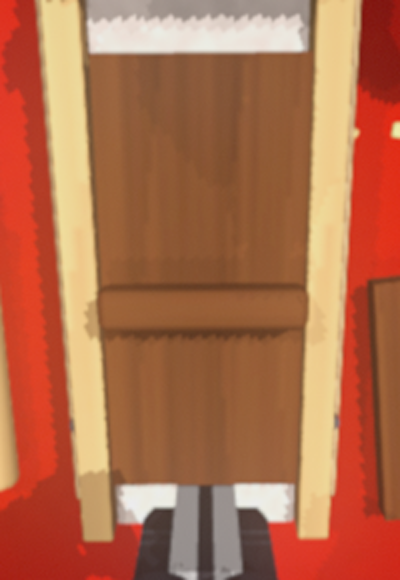

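drive_tool:
  plan:
    - [[2.0, 0, -0.4, -0.3, 0, 0, 0], [2.5, 0, -0.4, 0, 0, 0, 0], [2.2, 0, 0, 0, 0, 0, 0], [1.3, 0, 0, 0, 0, 0, 0], [0, 0, 0, 0, 0, 0, 0]]

```text
clock: 2.38
tcp_pos: [0.5464, -0.0445, 0.0614]
orientation: [-0.357, -0.608, -0.36, 0.611]
wrist_force: [-0.8, -0.0, -0.5]
finger_gap: 0.0001
```

drive_tool:
  plan:
    - [[0, 0, 0, 0, 0, 0, 0], [0, 0, 0, 0, 0, 0, 0], [0, 0, 0, 0, 0, 0, 0], [0, 0, 0, 0, 0, 0, 0], [0, 0, 0, 0, 0, 0, 0]]

```text
clock: 2.8
tcp_pos: [0.5496, -0.0449, 0.0654]
orientation: [0.359, 0.61, 0.358, -0.609]
wrist_force: [-0.1, -0.4, -0.6]
finger_gap: -0.0001
```

```bash
python3 - <<'E'
from h import *
s,R,p=st((-.066,0.001,.054))
for n in ("scene","wrist"):
    im=env.read_camera(n); cv2.imwrite(f"pics/d_{n}.png",im[:,:,::-1])
b=cv2.imread("pics/d_scene.png")[145:265,165:285]
w=cv2.imread("pics/d_wrist.png")
cv2.imwrite("pics/d2.png",np.hstack([cv2.resize(b,(360,360),interpolation=cv2.INTER_CUBIC),cv2.resize(w,(440,330))[:330].copy() if 0 else cv2.copyMakeBorder(cv2.resize(w,(440,330)),0,30,0,0,0)]))
E
```

```text
t 2.80 tcp [549.6 -44.9  65.4] fix [-65.1   0.4  65.4] F(fix) [-0.5 -0.1 -0.6] gap -0.1
turn left tool deg [ 0.04 -0.03 -0.11]
shift tool cm (cur axes) [ 1.14 -0.06  0.09]  in goal axes [ 1.14 -0.06  0.09]
```

View pics/d2.png

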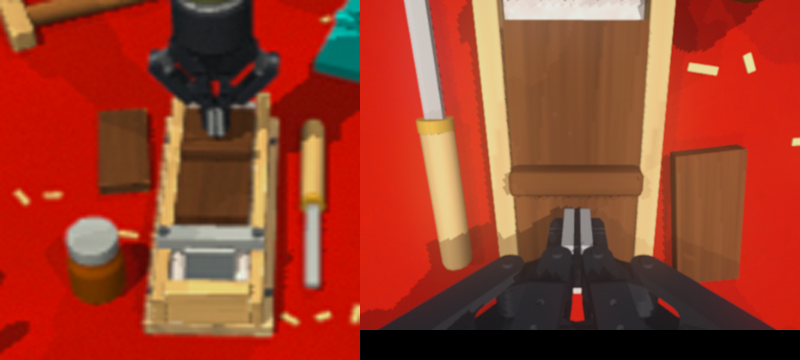

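Both views show the shut fingertips over the pad, just behind the bead. Now I press.

drive_tool:
  plan:
    - [[0.6, -0.06, 0, 0, 0, 0, 0], [0.6, 0, 0, 0, 0, 0, 0], [0.3, 0, 0, 0, 0, 0, 0], [0.3, 0, 0, 0, 0, 0, 0], [0.1, 0, 0, 0, 0, 0, 0]]

```text
clock: 3.32
tcp_pos: [0.5489, -0.0445, 0.0458]
orientation: [0.359, 0.61, 0.358, -0.609]
wrist_force: [-2.3, 0.8, 11.0]
finger_gap: 0.0002
```

drive_tool:
  plan:
    - [[0, 0, 0, 0, 0, 0, 0], [0, 0, 0, 0, 0, 0, 0], [0, 0, 0, 0, 0, 0, 0], [0, 0, 0, 0, 0, 0, 0], [0, 0, 0, 0, 0, 0, 0]]

```text
clock: 3.73
tcp_pos: [0.5489, -0.0445, 0.0463]
orientation: [0.359, 0.61, 0.358, -0.609]
wrist_force: [-0.9, 1.0, 10.3]
finger_gap: 0.0002
```

```bash
python3 - <<'E'
from h import *
st((-.058,0.001,.040))
E
```

```text
t 3.73 tcp [548.9 -44.5  46.3] fix [-65.    1.2  46.3] F(fix) [ 0.5  1.3 10.3] gap 0.2
turn left tool deg [ 0.05 -0.02 -0.09]
shift tool cm (cur axes) [ 0.63  0.02 -0.7 ]  in goal axes [ 0.63  0.02 -0.7 ]
```

drive_tool:
  plan:
    - [[0.3, 0, 0, 0, 0, 0, 0], [0.3, 0, 0, 0, 0, 0, 0], [0.2, 0, 0, 0, 0, 0, 0], [0, 0, 0, 0, 0, 0, 0], [0, 0, 0, 0, 0, 0, 0]]

```text
clock: 4.15
tcp_pos: [0.549, -0.0446, 0.0399]
orientation: [0.359, 0.61, 0.358, -0.609]
wrist_force: [-6.3, 0.9, 23.2]
finger_gap: -0.0005
```

```bash
python3 - <<'E'
from h import *
st((-.058,0.001,.040))
E
```

```text
t 4.15 tcp [549.  -44.6  39.9] fix [-65.    1.2  39.9] F(fix) [-2.3  6.  23.2] gap -0.5
turn left tool deg [ 0.05 -0.02 -0.14]
shift tool cm (cur axes) [-0.01  0.02 -0.7 ]  in goal axes [-0.01  0.02 -0.7 ]
```

The bed has bottomed, with 23 N at z 40 mm. Next I push forward slowly and watch the force.

drive_tool:
  plan:
    - [[0, 0, -0.3, 0, 0, 0, 0], [0, 0, -0.4, 0, 0, 0, 0], [0, 0, -0.4, 0, 0, 0, 0], [0, 0, -0.4, 0, 0, 0, 0], [0, 0, -0.3, 0, 0, 0, 0]]

```text
clock: 4.57
tcp_pos: [0.5581, -0.0313, 0.04]
orientation: [-0.36, -0.609, -0.356, 0.61]
wrist_force: [-7.2, -8.2, 20.7]
finger_gap: -0.0003
```

```bash
python3 - <<'E'
from h import *
s,R,p=st((0.0357,0.001,.040))
im=env.read_camera("wrist"); cv2.imwrite(f"pics/e_wrist.png",im[:,:,::-1])
E
```

```text
t 4.57 tcp [558.1 -31.3  40. ] fix [-49.   -0.4  40. ] F(fix) [-10.6   2.3  20.7] gap -0.3
turn left tool deg [-0.04  0.24 -0.3 ]
shift tool cm (cur axes) [-0.04 -0.14 -8.47]  in goal axes [-0.   -0.14 -8.47]
```

View pics/e_wrist.png

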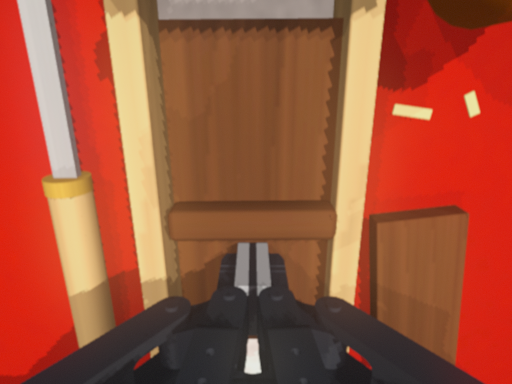

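The fingers have reached column ~252, rows 243–290. The bead's rear edge is at row ~240, and the nose at row ~20 is close to the bar.

```bash
python3 - <<'E'
from h import *
s,R,p=st()
for n,uv,z in [("nose",(250,21),.040),("bead rear",(252,240),.056),("bead front",(252,202),.056),("bar edge",(250,19),.048),("beadL",(168,202),.056),("beadR",(335,202),.056)]: print(n,wray(uv,z,R,p))
E
```

```text
t 4.62 tcp [558.3 -30.9  40. ] fix [-48.5  -0.4  40. ] F(fix) [-8.2  2.  20.8] gap 0.1
turn left tool deg [-0.02  0.21 -0.3 ]
nose [53.4  0.8 40. ]
bead rear [-30.    0.1  56. ]
bead front [-13.3   0.1  56. ]
bar edge [53.   0.8 48. ]
beadL [-13.2  33.3  56. ]
beadR [-13.3 -32.8  56. ]
```

drive_tool:
  plan:
    - [[0, -0.1, -0.4, 0, 0, 0, 0], [0, 0, -0.5, 0, 0, 0, 0], [0, 0, -0.5, 0, 0, 0, 0], [0, 0, -0.5, 0, 0, 0, 0], [0, 0, -0.5, 0, 0, 0, 0]]

```text
clock: 5.03
tcp_pos: [0.5695, -0.0097, 0.04]
orientation: [0.36, 0.61, 0.356, -0.61]
wrist_force: [-3.8, -7.5, 18.7]
finger_gap: 0.0002
```

```bash
python3 - <<'E'
from h import *
s,R,p=st((0.0355,0.001,.040))
im=env.read_camera("wrist"); cv2.imwrite(f"pics/f_wrist.png",im[:,:,::-1])
E
```

```text
t 5.03 tcp [569.5  -9.7  40. ] fix [-24.6   0.2  40. ] F(fix) [-8.4 -0.3 18.7] gap 0.2
turn left tool deg [-0.05  0.18 -0.34]
shift tool cm (cur axes) [-0.02 -0.09 -6.01]  in goal axes [-0.   -0.08 -6.01]
```

View pics/f_wrist.png

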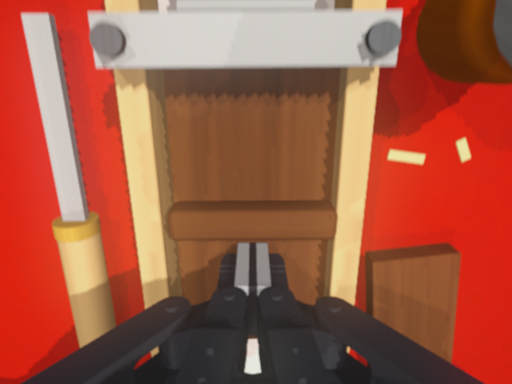

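The nose now passes under the bar (rows 10–67) and the bead keeps its place relative to the fingers. I'll carry on, pressing slightly harder.

drive_tool:
  plan:
    - [[0.1, -0.05, -0.5, 0, 0, 0, 0], [0, 0, -0.5, 0, 0, 0, 0], [0, 0, -0.5, 0, 0, 0, 0], [0, 0, -0.5, 0, 0, 0, 0], [0, 0, -0.5, 0, 0, 0, 0]]

```text
clock: 5.5
tcp_pos: [0.5817, 0.0119, 0.04]
orientation: [0.361, 0.61, 0.355, -0.609]
wrist_force: [-5.6, -8.5, 23.7]
finger_gap: 0.0001
```

```bash
python3 - <<'E'
from h import *
s,R,p=st((0.0355,0.001,.040))
for n in ("scene","wrist"):
    im=env.read_camera(n); cv2.imwrite(f"pics/g_{n}.png",im[:,:,::-1])
b=cv2.imread("pics/g_scene.png")[145:265,165:285]
w=cv2.imread("pics/g_wrist.png")
cv2.imwrite("pics/g2.png",np.hstack([cv2.resize(b,(360,360),interpolation=cv2.INTER_CUBIC),cv2.copyMakeBorder(cv2.resize(w,(440,330)),0,30,0,0,0)]))
E
```

```text
t 5.50 tcp [581.7  11.9  40. ] fix [ 0.2  0.  40. ] F(fix) [-10.1   0.8  23.7] gap 0.1
turn left tool deg [-0.07  0.2  -0.44]
shift tool cm (cur axes) [-0.02 -0.1  -3.53]  in goal axes [-0.   -0.1  -3.53]
```

View pics/g2.png

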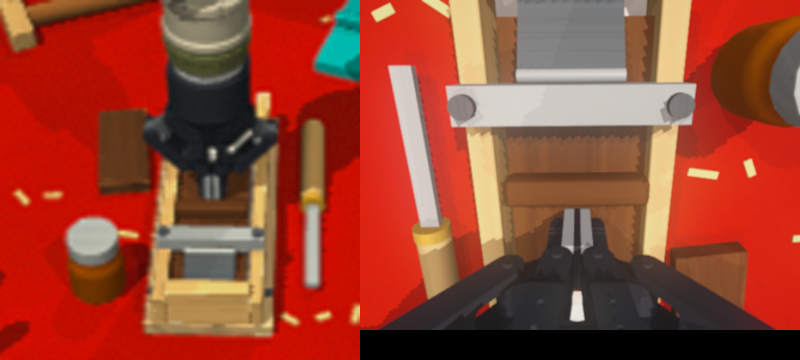

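The leaf now lies on the nose, which is at roughly 103 mm, about 18 mm from the stop.

drive_tool:
  plan:
    - [[0, -0.05, -0.4, 0, 0, 0, 0], [0, 0, -0.4, 0, 0, 0, 0], [0, 0, -0.4, 0, 0, 0, 0], [0, 0, -0.3, 0, 0, 0, 0], [0, 0, -0.3, 0, 0, 0, 0]]

```text
clock: 6.02
tcp_pos: [0.5896, 0.0272, 0.0399]
orientation: [-0.361, -0.61, -0.355, 0.61]
wrist_force: [-6.0, -11.5, 24.3]
finger_gap: 0.0
```

```bash
python3 - <<'E'
from h import *
s,R,p=st((0.0355,0.001,.040))
E
```

```text
t 6.02 tcp [589.6  27.2  39.9] fix [17.5  0.5 39.9] F(fix) [-12.9  -0.4  24.3] gap 0.0
turn left tool deg [-0.09  0.27 -0.44]
shift tool cm (cur axes) [-0.02 -0.05 -1.8 ]  in goal axes [-0.01 -0.05 -1.8 ]
```

drive_tool:
  plan:
    - [[0, 0, -0.2, 0, 0, 0, 0], [0, 0, -0.2, 0, 0, 0, 0], [0, 0, -0.2, 0, 0, 0, 0], [0, 0, -0.1, 0, 0, 0, 0], [0, 0, 0, 0, 0, 0, 0]]

```text
clock: 6.43
tcp_pos: [0.5926, 0.0325, 0.0399]
orientation: [-0.361, -0.609, -0.354, 0.611]
wrist_force: [-8.1, -13.2, 25.9]
finger_gap: 0.0001
```

```bash
python3 - <<'E'
from h import *
s,R,p=st((0.0355,0.001,.040))
im=env.read_camera("wrist"); cv2.imwrite(f"pics/i_wrist.png",im[:,:,::-1])
E
```

```text
t 6.43 tcp [592.6  32.5  39.9] fix [23.5  0.5 39.9] F(fix) [-15.5   0.7  25.9] gap 0.1
turn left tool deg [-0.12  0.37 -0.45]
shift tool cm (cur axes) [-0.02 -0.05 -1.2 ]  in goal axes [-0.01 -0.05 -1.2 ]
```

View pics/i_wrist.png

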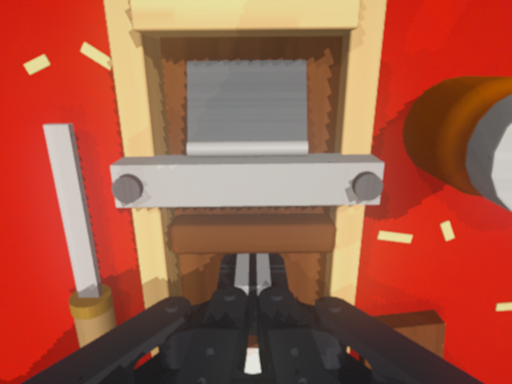

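The brown nose now reaches the stop's face (row ~37), though the push force is still only 15 N. I'll keep pushing to confirm contact.

drive_tool:
  plan:
    - [[0, 0, -0.2, 0, 0, 0, 0], [0, 0, -0.2, 0, 0, 0, 0], [0, 0, -0.1, 0, 0, 0, 0], [0, 0, 0, 0, 0, 0, 0], [0, 0, 0, 0, 0, 0, 0]]

```text
clock: 6.9
tcp_pos: [0.5926, 0.0326, 0.0399]
orientation: [-0.362, -0.607, -0.352, 0.614]
wrist_force: [-13.7, -27.3, 30.0]
finger_gap: 0.0002
```

```bash
python3 - <<'E'
from h import *
s,R,p=st((0.0355,0.001,.040))
E
```

```text
t 6.90 tcp [592.6  32.6  39.9] fix [23.7  0.5 39.9] F(fix) [-30.5  -1.4  30. ] gap 0.2
turn left tool deg [-0.3   0.89 -0.43]
shift tool cm (cur axes) [-0.03 -0.05 -1.18]  in goal axes [-0.01 -0.05 -1.18]
```

Contact with the stop is confirmed: 30 N and no further motion. I'll ease off the push first, then the press.

drive_tool:
  plan:
    - [[0, 0, 0.2, 0, 0, 0, 0], [0, 0, 0.2, 0, 0, 0, 0], [0, 0, 0.2, 0, 0, 0, 0], [0, 0, 0.1, 0, 0, 0, 0], [0, 0, 0, 0, 0, 0, 0]]

```text
clock: 7.32
tcp_pos: [0.5926, 0.0324, 0.0399]
orientation: [0.36, 0.611, 0.355, -0.609]
wrist_force: [-4.6, -7.5, 22.4]
finger_gap: -0.0002
```

```bash
python3 - <<'E'
from h import *
s,R,p=st((0.0355,0.001,.040))
E
```

```text
t 7.32 tcp [592.6  32.4  39.9] fix [23.4  0.5 39.9] F(fix) [-8.8  0.3 22.4] gap -0.2
turn left tool deg [-0.08  0.09 -0.43]
shift tool cm (cur axes) [-0.01 -0.06 -1.21]  in goal axes [-0.01 -0.05 -1.21]
```

Now I lift slowly, with a light forward load left on the shoulder.

drive_tool:
  plan:
    - [[-0.2, 0, 0.1, 0, 0, 0, 0], [-0.3, 0, 0, 0, 0, 0, 0], [-0.3, 0, 0, 0, 0, 0, 0], [-0.3, 0, 0, 0, 0, 0, 0], [-0.2, 0, 0, 0, 0, 0, 0]]

```text
clock: 7.73
tcp_pos: [0.5895, 0.0341, 0.0491]
orientation: [-0.358, -0.609, -0.359, 0.61]
wrist_force: [0.3, -1.4, -0.7]
finger_gap: 0.0002
```

```bash
python3 - <<'E'
from h import *
s,R,p=st((0.0355,0.001,.040))
E
```

```text
t 7.73 tcp [589.5  34.1  49.1] fix [23.4  4.  49.1] F(fix) [-1.1 -0.9 -0.7] gap 0.2
turn left tool deg [0.02 0.03 0.03]
shift tool cm (cur axes) [ 0.91  0.3  -1.21]  in goal axes [ 0.91  0.3  -1.21]
```

drive_tool:
  plan:
    - [[-0.3, 0, 0.2, 0, 0, 0, 0], [-0.8, 0, 0.2, 0, 0, 0, 0], [-1.5, 0, 0, 0, 0, 0, 0], [-2, 0, 0, 0, 0, 0, 0], [-2, 0, 0, 0, 0, 0, 0]]

```text
clock: 8.15
tcp_pos: [0.5866, 0.0312, 0.1154]
orientation: [-0.358, -0.609, -0.359, 0.61]
wrist_force: [-0.5, 0.6, 0.2]
finger_gap: -0.0002
```

drive_tool:
  plan:
    - [[-2, 0, 1, 0, 0, 0, 0], [-2, 0, 1, 0, 0, 0, 0], [0, 0, 0, 0, 0, 0, 0], [0, 0, 0, 0, 0, 0, 0], [0, 0, 0, 0, 0, 0, 0]]

```text
clock: 8.57
tcp_pos: [0.5776, 0.0137, 0.1547]
orientation: [-0.358, -0.609, -0.359, 0.61]
wrist_force: [-0.6, -0.4, 0.4]
finger_gap: -0.0003
```

```bash
python3 - <<'E'
from h import *
s,R,p=st()
for n in ("scene","wrist"):
    im=env.read_camera(n); cv2.imwrite(f"pics/k_{n}.png",im[:,:,::-1])
b=cv2.imread("pics/k_scene.png")[165:265,185:285]
cv2.imwrite("pics/k2.png",cv2.resize(b,(600,600),interpolation=cv2.INTER_CUBIC))
E
```

```text
t 8.57 tcp [577.6  13.7 154.7] fix [ -0.2   4.4 154.7] F(fix) [-0.7  0.3  0.4] gap -0.3
turn left tool deg [0.05 0.01 0.06]
```

View pics/k2.png

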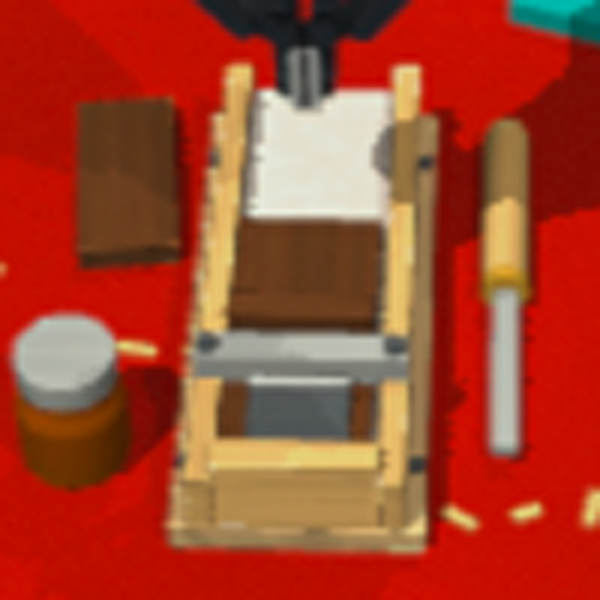

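View pics/k_wrist.png

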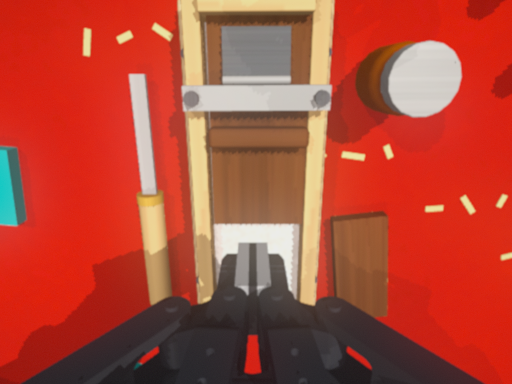

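Wrist view: the blank lies under the bar (rows 85–110) and the leaf, bead at rows 127–149, rear edge at row ~223. Bystanders look untouched. I'll measure how far home it is.

```bash
python3 - <<'E'
from h import *
s,R,p=st()
im=cv2.imread("pics/k_wrist.png"); cv2.imwrite("pics/k3.png",cv2.resize(im[0:250,170:340],None,fx=3.2,fy=2.4,interpolation=cv2.INTER_CUBIC)[:600])
for n,uv,z in [("rearL home -28.5",(220,223),.048),("rearR",(297,223),.048),("bead front 49.5",(258,127),.064),("bead rear 35.5",(258,149),.064),("bar near top edge 61.5",(258,110),.064),("bar far 77.5",(258,86),.064),("stop inner face top 121.5 z60",(258,12),.060)]: print(n,wray(uv,z,R,p))
E
```

```text
t 8.67 tcp [577.3  13.8 154. ] fix [ -0.2   4.8 154. ] F(fix) [ 0.1 -0.   0.9] gap 0.0
turn left tool deg [0.06 0.05 0.13]
rearL home -28.5 [-28.9  31.1  48. ]
rearR [-28.7 -30.2  48. ]
bead front 49.5 [49.3  1.6 64. ]
bead rear 35.5 [34.2  1.5 64. ]
bar near top edge 61.5 [60.5  1.7 64. ]
bar far 77.5 [75.8  1.8 64. ]
stop inner face top 121.5 z60 [119.7   2.1  60. ]
```

View pics/k3.png

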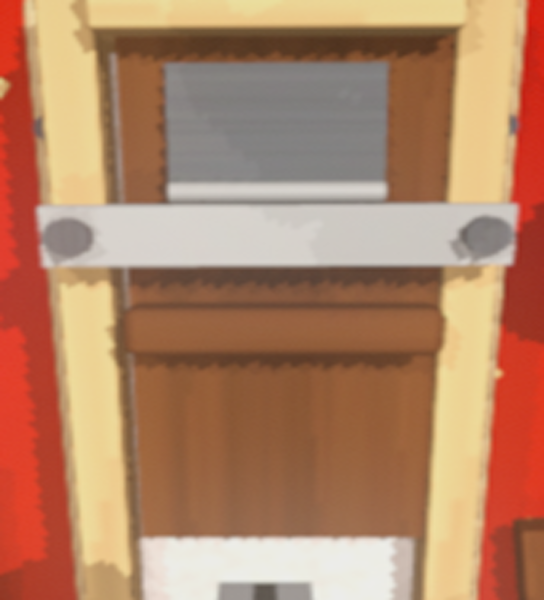

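Each measured edge is within about 1.5 mm of its home position (rear edge −28.8 against −28.5, bead front 49.3 against 49.5). The gripper is clear, so I hand in.

```bash
python3 - <<'E'
from workcell import env
print(env.hand_in(), env.get_state()["clock"])
E
```

```text
the job is handed in; nothing more can be done
the job is handed in; nothing more can be done
```

The blank is loaded, home against the end stop and clamped. I handed the job in at about 8.7 s of the 48 s allowed; no verdict is reported.

**What I did:** With the fingers shut, I pressed the pad until the bed bottomed, at about 23 N with the TCP at 40 mm. Keeping it pressed, I slid the blank about 83 mm under the bar and the leaf spring. At the end, 30 N of push gave no more movement, so it had met the stop. I eased off the push first, then the press, and lifted clear.

**Last checks:**
- **Position:** in the wrist image the blank's rear edge was at −28.8 mm (home is −28.5) and its bead front at 49.3 mm (home is 49.5). That puts the nose within about 1 mm of the stop.
- **Clamping:** the leaf lies on the nose and the blank looks level. I could not read the bed and leaf values directly, so I judged both from the images.
- **Surroundings:** wrist force was about zero, and the chisel, offcut and jar look unmoved. The other bystanders were not checked again at the end, but the arm did not go near them at working height.

**Disagreements:**
- **Carried by friction:** the blank was carried mostly by friction under the fingertips at first, rather than by the bead's shoulder. This caused no trouble.
- **Measured offsets:** the bar and stop measured 1 to 2 mm short of their given places in that last view, which is within the calibration error.

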